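Gauge a bushing on the stepped taper and set its pointer

ROBOT

A 6-joint arm with a two-finger parallel gripper is mounted at the origin on the work surface. World frame = base frame: x ahead of the robot, y to its left, z up, the work surface at z = 0. Lengths are in m, angles in rad, forces in N, time in s.
With the tool pointing down it reaches from about 0.3 to 0.775 m from the base axis. Payload 14.6 kg.
Tool frame: the origin (TCP) lies midway between the tips of the shut fingers; the grasp point (between the pads) lies 19 mm behind it (robot.grip_point_offset is the distance from the TCP to the grasp point, in m); z points along the fingers, y is the direction in which the jaws open and shut (so a half turn about z gives the same grasp; the last joint's range is limited). The gripper opens to 85 mm and grips with 20 to 120 N. Pads are 22 mm wide; open, the fingers measure 114 mm over their backs; the gripper's body (76 mm by 85 mm) begins 54 mm behind the grasp point. The pads swing forward as they close: fully open they stand 13 mm farther back than shut.
Start: joints at [-1.232, 0.3, 1.521, -0, 1.321, -0.067], TCP at [0.217, -0.505, 0.231] pointing down, gripper open.
Joint ranges: [-3.03, 3.03], [-0.79, 2.21], [0.23, 2.52], [-1.04, 4.18], [0, 3.07], [-2.55, 2.55]. Speed limits (rad/s): [2.22, 2.22, 2.57, 3.14, 3.14, 3.14].

INTERFACE

Orientations are given as a 3x3 rotation matrix whose columns are the frame's x, y, z axes.
In Python, from station import robot, optics gives the robot as it stands.
- The arm moves only by the shell command python3 -m creep 'ROWS' [FORCE]. ROWS is JSON, a list that holds one entry, the list of rows, each a list of 5 numbers: the closure, from 0 (fully open) to 1 (shut), then the shift along the world's x, y, z scaled (see below), then the turn about the world's z scaled (see below). A call has 1 to 5 rows; each row shifts and turns the pose as measured when the row begins; what a row does not reach is not made up. The controller multiplies each number of a shift by 30 mm and each number of a turn by 8 degrees. A row lasts 1/10 s, in which the tool goes at most 50 mm and 8.59 degrees, less where a joint would pass 70% of its speed; a pose out of reach is approached as far as the arm can. A call with a number of a shift or a turn outside -1 to 1 is refused whole. A call with a gripper value outside its range is refused whole. The fingers move at their own pace and stop on an object; FORCE is the grip in N (left out, the last holds). Time passes only in rows, so rows that do not move let the fingers close. It gives the time, the measured TCP pose, the force and the opening at its end, in the units of the state.
- robot.get_obs(): the state, without advancing time (a new reading comes with each control period).
- optics.snapshot(name): name is "scene" or "top"; returns a dict with "image" (480x640x3 uint8, blue, green, red), "K" (3x3 intrinsics, pixels), "dist_coeffs" ([k1, k2, p1, p2, k3] as OpenCV has them; the pictures are not rectified), "eye" and "orientation" of the camera in the world. Camera axes: x right, y up, looking along -z (the intrinsics and any distortion apply to the point x, -y, -z); pixel columns grow to the right and rows downward; lengths in m; the calibration is good to about 2 mm. A picture is of the moment at which its call begins. There is no depth.
- robot.job_done(): hands the job in, once; it reports no verdict.
The state is a dict: "t": time; "qpos": joint angles; "joint_vel": joint speeds; "effort": joint torques, N m; "ee_pos": TCP position; "eef_rot": TCP orientation; "contact_force": force on the tool from outside, world axes, zero at the start; "ft_torque": the same for the moment, N m; "width": finger opening in m.
Only numpy, scipy, OpenCV 4.12 (cv2) and the standard library are available. Lean on these libraries where they do the work, as an engineer would, in place of code of your own. Each camera call takes 0.05 s, during which the arm holds its last target.

TASK

Draw the aluminium bushing straight off the rack arbor nearer the robot and slide it gently down the inclined stepped taper of the gauge until it stops against a step, without forcing it, and let go. Then slide the gauge's pointer along its rail to the mark that belongs to the step the bushing's lower end has stopped against. Leave the other bushing on its arbor.

Things in the scene. Friction and masses are not known exactly. Their poses are not given: they have to be found in the camera images.
- bushing_a: One of two plain aluminium bushings (tubes), alike but for the bore: outer diameter 56, length 60, about 0.26 kg. One has a bore of 31, the other of 35; they swap arbors between starts, so tell by where it stops. Origin at the middle of the tube, y axis along the tube (its ends are alike).
- bushing_b: The other bushing: see bushing_a.
- arbor_near (a point): Point on the axis of the level rack arbor nearer the robot, 85 above the table, 34 from the back plate: the middle of the bushing hanging on it (which hangs 1 to 3 lower). Arbor: steel bar, diameter 29, 64 long, free end towards the rack's -y. The bushing starts 4 from the plate and reaches to the arbor's free end.
- arbor_far (a point): The same point on the other, like arbor, 120 farther along the rack's x axis. Its bushing must stay there.
- rack: White fixed rack: upright back plate 200 wide, 16 thick, 120 high, carrying the two arbors at x = -60 (near) and x = +60 (far), both pointing to -y. Origin on the table under the middle of the plate.
- taper: Steel stepped taper, fixed on the gauge, rising to its tip at 20 degrees from level. Origin on its axis at the lowest, largest shoulder, 85 above the table; y runs up the axis to the tip, x is level. Lands from the bottom: diameter 37 (y 0 to 32), 33 (to 64), 29 (to 96), 25 (to 128), then a nose to 16 at y = 138. Each land meets the larger one below in a conical shoulder 3 long, dark-lined.
- taper_tip (a point): Tip of the taper, on its axis at y = 138. A bushing stops where a shoulder outgrows its bore: bore 31 with its lower end at taper y about 65.5 (middle 95.5), shoulder of the mark at 60.1; bore 35 with its lower end at about 33.5 (middle 63.5), shoulder of the mark at 30.1. Friction holds a bushing wherever it is let go on the slope.
- gauge: The gauge's white base plate, 200 x 240 x 14, fixed. Origin on the table under the taper's origin; y is the level direction in which the taper rises. Pointer rail along y at x = 100. Four raised dark marks on the plate between taper and rail, one beside each shoulder, at y = 0, 30.1, 60.1, 90.2. A pedestal at y -75 to -25, 99 high, holds the taper.
- pointer (a joint): Pointer carriage on its rail: its place along the gauge's y axis in m, so 0, 0.0301, 0.0601 and 0.0902 are at the marks of the shoulders at taper y = 0, 32, 64 and 96 mm. Range -0.015 to 0.128. Slides with about 2.5 N of friction and stays where it is left.
- pointer_grip (a point): Middle of the pointer's black upright fin, 66 above the table; the fin is 16 thick along the rail (gauge y), 30 across it (gauge x) and 46 high, its top 87.5 above the table. It moves with the pointer.
Things that resemble listed ones, but are neither listed nor needed, are in the scene too. What is shaped like the bushing_b but turquoise is not meant.

How it is judged:
By the outcome, as a careful person would: the job done as asked, in the order asked, and still so for the second after the job is handed in, with the robot touching nothing.
It also fails if it takes over 58 s, if anything falls off the work surface, if the arm or the gripper's body presses on something with over 40 N, if the wrist force passes 120 N, or if a joint passes its speed limit or range.

## Working session

There is one attempt and no reset: what is moved stays moved. The work goes in short steps, Python scripts to look and compute and a shell command to move; the robot and the scene stay as the last step left them, time stands still between calls to the robot, and variables do not carry over. Pictures are saved under pics/ and viewed, and the job is handed in when it is done.

```bash
ls; mkdir -p pics
python3 - <<'E'
from station import robot, optics
import cv2
o=robot.get_obs()
print({k:o[k] for k in('t','ee_pos','eef_rot','contact_force','width')}, robot.grip_point_offset)
for n in('scene','top'):
    s=optics.snapshot(n); cv2.imwrite(f'pics/{n}0.png',s['image']); print(n,s['K'],s['dist_coeffs'],s['eye'],s['orientation'])
E
```

```text
pics
{'t': 0.0, 'ee_pos': array([ 0.21703173, -0.50511289,  0.23072627]), 'eef_rot': array([[ 9.18793592e-01,  3.94738138e-01, -3.72192772e-04],
       [ 3.94738303e-01, -9.18792935e-01,  1.10194492e-03],
       [ 9.30115962e-05, -1.15937867e-03, -9.99999324e-01]]), 'contact_force': array([-0.00116752, -0.90652352,  0.65016844]), 'width': 0.08548213923927739} 0.0187
scene [[546.80863962   0.         319.79391225]
 [  0.         546.80863962 233.48072039]
 [  0.           0.           1.        ]] [-0.01150498  0.          0.          0.          0.        ] [ 1.13578939 -0.30132298  0.88129131] [[ 0.46817193 -0.65789614  0.58990484]
 [ 0.88357505  0.34061414 -0.3213676 ]
 [ 0.01049657  0.67168049  0.74076659]]
top [[566.24443807   0.         311.16856141]
 [  0.         566.24443807 233.32525623]
 [  0.           0.           1.        ]] [-0.01838848  0.          0.          0.          0.        ] [0.40502252 0.03604845 1.37127151] [[-0.00769092  0.99640284 -0.08439325]
 [-0.99991141 -0.00674617  0.01147402]
 [ 0.01086342  0.08447402  0.99636646]]
```

View pics/scene0.png

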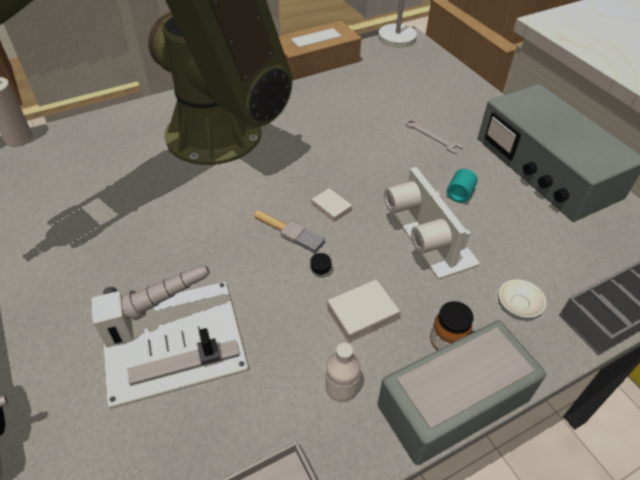

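View pics/top0.png

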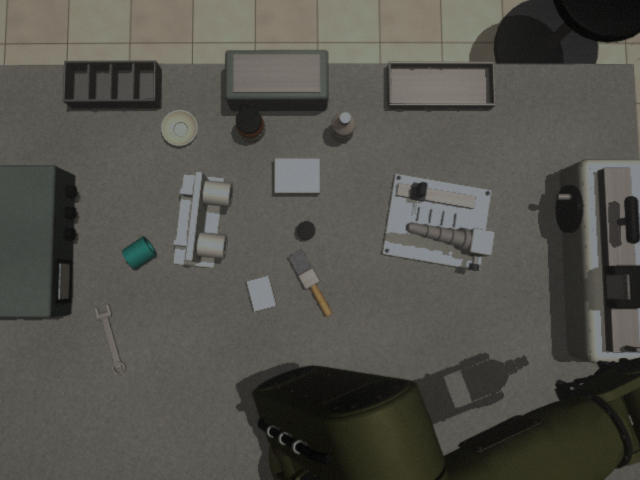

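The top view shows the rack at about (200,220), with the near arbor's bushing at about (211,246). The gauge is at about (437,222), with the taper tip near (410,228) and the pointer at (419,190). I'll zoom in to pick precise points.

```bash
cat > h.py <<'E'
import numpy as np, cv2
from scipy.optimize import least_squares
from station import robot, optics
def proj(s,P):
    P=np.atleast_2d(P); c=(P-s['eye'])@np.array(s['orientation'])
    c=c*[1,-1,-1]
    return cv2.projectPoints(c,np.zeros(3),np.zeros(3),np.array(s['K']),np.array(s['dist_coeffs']))[0].reshape(-1,2)
def ray(s,uv):
    n=cv2.undistortPoints(np.array([[uv]],float),np.array(s['K']),np.array(s['dist_coeffs'])).ravel()
    return np.array(s['orientation'])@np.array([n[0],-n[1],-1])
def onz(s,uv,z):
    d=ray(s,uv); return np.array(s['eye'])+d*(z-s['eye'][2])/d[2]
def tri(s1,u1,s2,u2):
    d1,d2=ray(s1,u1),ray(s2,u2); A=np.c_[d1,-d2]; b=np.array(s2['eye'])-s1['eye']
    t=np.linalg.lstsq(A,b,rcond=None)[0]; p=np.array(s1['eye'])+d1*t[0]; q=np.array(s2['eye'])+d2*t[1]
    return (p+q)/2, np.linalg.norm(p-q)
def crop(s,name,x0,y0,w,h,k):
    cv2.imwrite('pics/'+name,cv2.resize(s['image'][y0:y0+h,x0:x0+w],None,fx=k,fy=k,interpolation=cv2.INTER_CUBIC))
def frame(x,y,a):
    c,s_=np.cos(a),np.sin(a); R=np.array([[c,-s_,0],[s_,c,0],[0,0,1]])
    return lambda P: np.atleast_2d(P)@R.T+[x,y,0]
E
python3 - <<'E'
from h import *
s=optics.snapshot('scene');t=optics.snapshot('top')
crop(t,'t_rack.png',160,160,100,120,5)
crop(t,'t_g.png',375,165,130,115,6)
crop(s,'s_rack.png',370,160,120,120,5)
crop(s,'s_g.png',90,250,170,160,4)
E
```

```text
(no output)
```

View pics/t_rack.png

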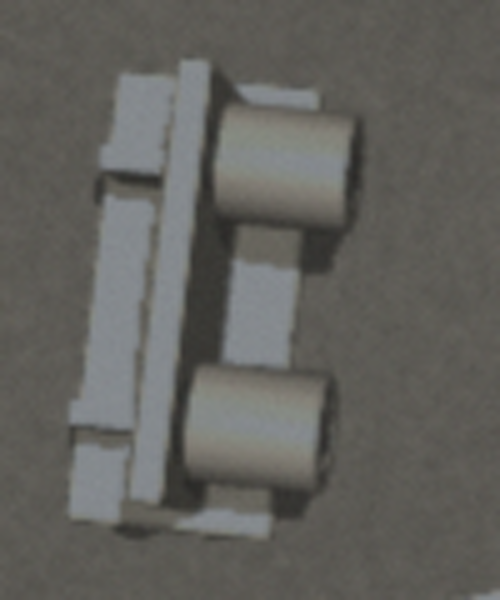

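View pics/t_g.png

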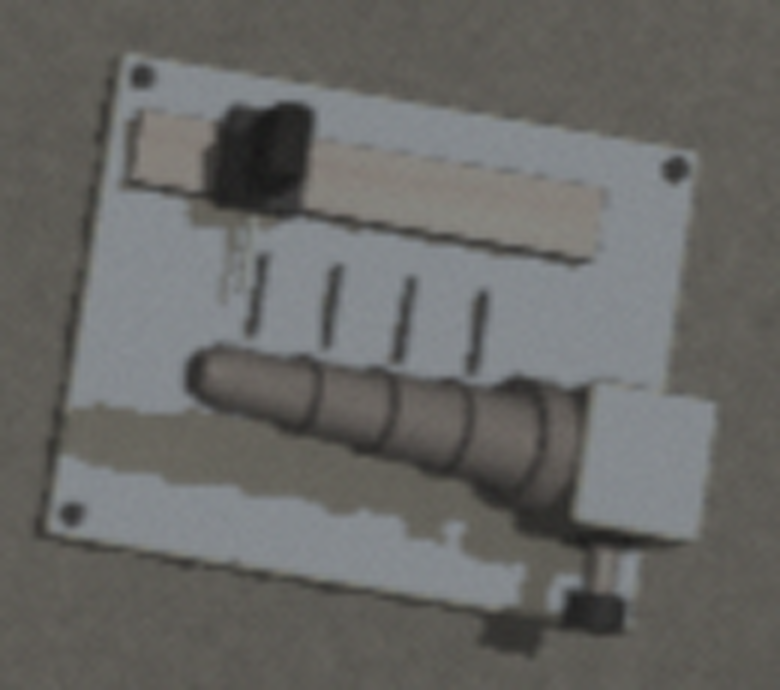

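View pics/s_rack.png

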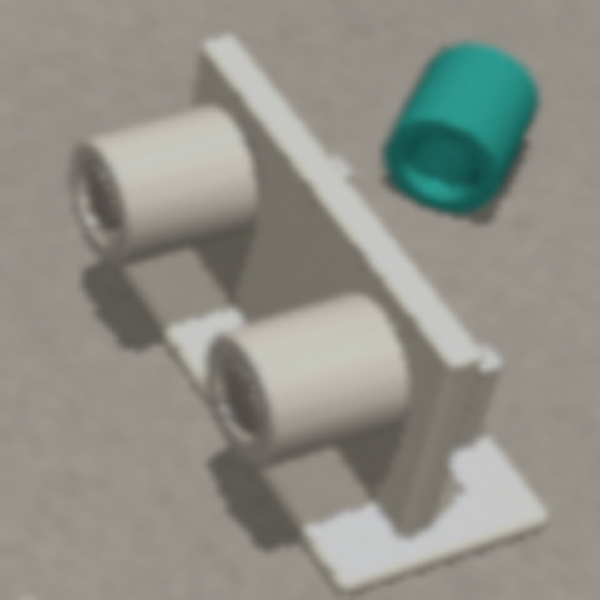

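View pics/s_g.png

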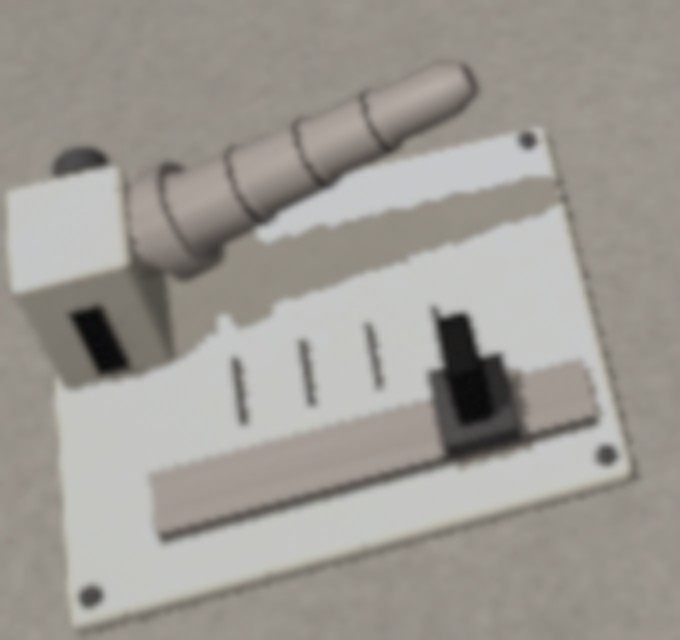

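```bash
cat > fit.py <<'E'
from h import *
s=optics.snapshot('scene');t=optics.snapshot('top')
def px(l,k,x0,y0): return (np.array(l,float)+.5)/k-.5+[x0,y0]
# rack
Q=np.array([[-.1,-.008,.12],[-.1,.008,.12],[.1,-.008,.12],[.1,.008,.12]])
ut=px([(160,502),(133,498),(210,62),(181,60)],5,160,160)
us=px([(205,42),(237,36),(450,362),(482,348)],5,370,160)
best=None
for yo in (0,):
  f=lambda p:np.r_[(proj(t,frame(*p[:3])(Q))-ut).ravel(),(proj(s,frame(*p[:3])(Q))-us).ravel()]
  r=least_squares(f,[.4,.3,0],loss='soft_l1'); print('rack',r.x,np.degrees(r.x[2])); print(np.round(f(r.x).reshape(-1,2),1))
fr=frame(*r.x)
for n,x in(('near',-.06),('far',.06)):
  P=fr([[x,-.008-.034,.085]]); print(n,P,proj(t,P),proj(s,P))
# gauge
c20,s20=np.cos(np.radians(20)),np.sin(np.radians(20))
tp=lambda y:[0,y*c20,.085+y*s20]
marks=lambda mx:[[mx,y,.015] for y in(.0902,.0601,.0301,0)]
def model(p):
  f=frame(*p[:3]); cx,cy,mx=p[3:6]
  C=[[cx+.1,cy+.12,.014],[cx+.1,cy-.12,.014],[cx-.1,cy+.12,.014],[cx-.1,cy-.12,.014]]
  return f(np.array(C+marks(mx)+[tp(.138)]))
gt=px([(122,52),(697,152),(42,533),(632,628),(258,296),(332,307),(404,321),(478,332),(205,375)],6,375,165)
gs=px([(632,475),(75,630),(540,128),(0,0),(437,340),(374,356),(309,373),(240,391),(460,82)],4,90,250)
w=np.ones((9,1)); ws=w.copy(); ws[3]=0; ws[4]=.3
f=lambda p:np.r_[((proj(t,model(p))-gt)*w).ravel(),((proj(s,model(p))-gs)*ws).ravel()]
r=least_squares(f,[.4,-.25,-.1,.03,.0,.05],loss='soft_l1'); print('gauge',r.x,np.degrees(r.x[2])); print(np.round(f(r.x).reshape(-1,2),1))
fg=frame(*r.x[:3]); np.save('g.npy',r.x)
for n,P in(('origin',tp(0)),('tip',tp(.138)),('m95',tp(.0955)),('m63',tp(.0635)),('grip60',[.1,.0601,.066]),('grip30',[.1,.0301,.066]),('gripy0',[.1,0,.066])):
  print(n,np.round(fg([P])[0],4))
# pointer: fin top centre
pt=px([(290,120)],6,375,165)[0]
print('fin top world',onz(t,pt,.0875))
E
python3 fit.py
```

```text
rack [ 0.55203206  0.28270785 -0.11114908] -6.368373442162291
[[-0.   0.9]
 [-1.8  0.9]
 [ 0.8 -0.1]
 [-0.5 -0.5]
 [-0.7 -0.1]
 [-0.4 -0.6]
 [ 0.   1.3]
 [ 0.9  1.9]]
near [[0.48774365 0.24762224 0.085     ]] [[211.65420826 245.49601348]] [[402.26262116 196.1335761 ]]
far [[0.60700316 0.23431179 0.085     ]] [[217.84948266 193.48709607]] [[430.4096128  235.78214363]]
gauge [ 0.50142578 -0.31817082 -0.17126529  0.04072636  0.04071415  0.04883975] -9.812778210577497
[[-0.3 -0.9]
 [ 1.  -1.4]
 [ 0.5 -0. ]
 [ 0.6  0.4]
 [ 0.2  0.1]
 [ 0.1  0.3]
 [ 0.3  0. ]
 [ 0.3  0.2]
 [-1.4 -0.5]
 [ 1.1 -1. ]
 [-1.1 -0. ]
 [ 1.  -1.2]
 [ 0.   0. ]
 [ 0.2 -0.1]
 [-0.2  0.2]
 [-0.6  0.3]
 [-0.3  0.2]
 [ 2.3 -0.7]]
origin [ 0.5014 -0.3182  0.085 ]
tip [ 0.5235 -0.1904  0.1322]
m95 [ 0.5167 -0.2297  0.1177]
m63 [ 0.5116 -0.2594  0.1067]
grip60 [ 0.6102 -0.276   0.066 ]
grip30 [ 0.6051 -0.3056  0.066 ]
gripy0 [ 0.6    -0.3352  0.066 ]
fin top world [ 0.62448221 -0.23653262  0.0875    ]
```

```bash
cat > ov.py <<'E'
from h import *
import sys
def circ(y,r,n=40):
    a=np.linspace(0,2*np.pi,n); return np.c_[r*np.cos(a),np.full(n,y),r*np.sin(a)]
def rot20(P):
    c,s_=np.cos(np.radians(20)),np.sin(np.radians(20)); return np.c_[P[:,0],P[:,1]*c-P[:,2]*s_,P[:,1]*s_+P[:,2]*c+.085]
def draw(s,curves,x0,y0,w,h,k,name):
    im=cv2.resize(s['image'][y0:y0+h,x0:x0+w],None,fx=k,fy=k,interpolation=cv2.INTER_CUBIC)
    for P,c in curves:
        q=((proj(s,P)-[x0,y0]+.5)*k-.5)
        cv2.polylines(im,[np.round(q).astype(int).reshape(-1,1,2)],False,c,1,cv2.LINE_AA)
    cv2.imwrite('pics/'+name,im)
def rackc(p):
    fr=frame(*p); o=[]
    for x in(-.06,.06):
        for y in(-.012,-.072): o.append((fr(circ(y,.028)+[x,0,.083]),(0,0,255)))
    b=np.array([[-.1,-.008],[.1,-.008],[.1,.008],[-.1,.008],[-.1,-.008]]);o.append((fr(np.c_[b,np.full(5,.12)]),(0,255,0)))
    return o
def gaugec(p):
    fg=frame(*p[:3]);o=[]
    for y,r in((0,.0185),(.032,.0165),(.064,.0145),(.096,.0125),(.138,.008)): o.append((fg(rot20(circ(y,r))),(0,0,255)))
    for y in(.0902,.0601,.0301,0):o.append((fg([[.035,y,.015],[.063,y,.015]]),(0,255,0)))
    b=np.array([[p[3]+i*.1,p[4]+j*.12,.014] for i,j in((1,1),(1,-1),(-1,-1),(-1,1),(1,1))]);o.append((fg(b),(0,255,0)))
    return o
if __name__=='__main__':
    s=optics.snapshot('scene');t=optics.snapshot('top')
    R=rackc([.5520,.2827,-.1111]);G=gaugec(np.load('g.npy'))
    draw(t,R,160,160,100,120,5,'o_tr.png');draw(s,R,370,160,120,120,5,'o_sr.png')
    draw(t,G,375,165,130,115,6,'o_tg.png');draw(s,G,90,250,170,160,4,'o_sg.png')
    a=[cv2.imread('pics/'+n) for n in('o_tr.png','o_sr.png','o_tg.png','o_sg.png')]
    def pad(i,h,w): return cv2.copyMakeBorder(i,0,h-i.shape[0],0,w-i.shape[1],cv2.BORDER_CONSTANT)
    cv2.imwrite('pics/oR.png',cv2.resize(np.hstack([pad(a[0],600,500),pad(a[1],600,600)]),(0,0),fx=.72,fy=.72))
E
python3 ov.py
```

```text
(no output)
```

View pics/oR.png

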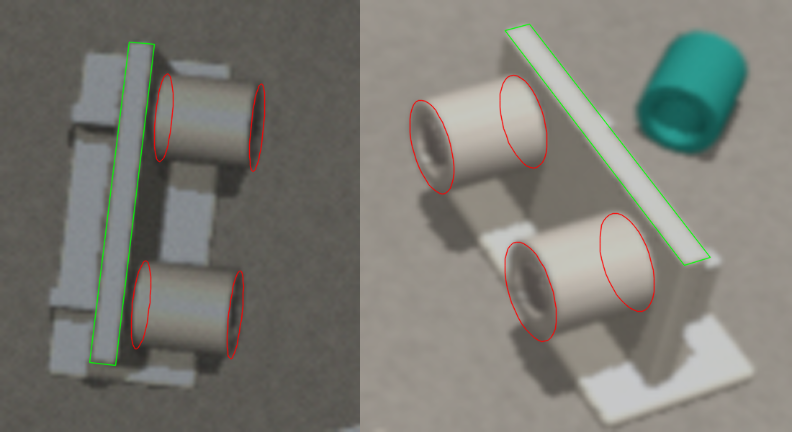

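View pics/o_tg.png

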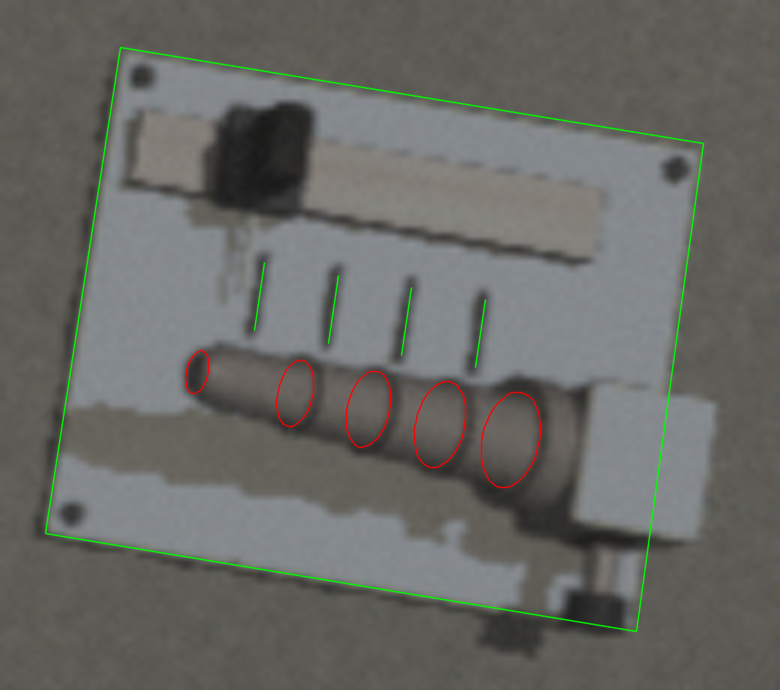

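View pics/o_sg.png

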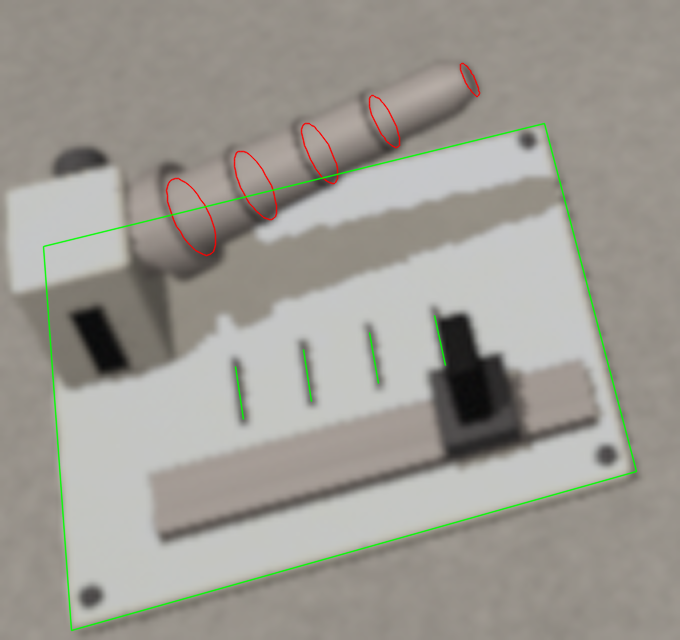

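Both overlays agree to about 1 px, roughly 2 mm. That puts the near bushing at about (0.488, 0.248, 0.083) with yaw −6.4°, and the gauge at yaw −9.8°. I'll travel to above the near bushing.

```bash
python3 -m creep '[[[0,0.36,1,0,0.8],[0,0.36,1,0,1],[0,0.36,1,0,1],[0,0.36,1,0,1],[0,0.36,1,0,1]]]' 40
```

```text
t: 0.9
ee_pos: [0.2708, -0.3524, 0.2301]
eef_rot: [[0.459, 0.889, -0.001], [0.889, -0.459, 0.0], [-0.0, -0.001, -1.0]]
contact_force: [0.2, -0.0, 0.2]
width: 0.0852
```

```bash
python3 -m creep '[[[0,0.36,1,0,0.7],[0,0.36,1,0,0.7],[0,0.36,1,0,0.7],[0,0.36,1,0,0.5],[0,0.36,1,0,0]]]'; python3 -m creep '[[[0,0.36,1,0,0],[0,0.36,1,0,0],[0,0.36,1,0,0],[0,0.36,1,0,0],[0,0.36,1,0,0]]]';python3 -m creep '[[[0,0.36,1,0,0],[0,0.36,1,0,0],[0,0.36,1,0,0],[0,0.36,1,0,0],[0,0.36,1,0,0]]]'
```

```text
t: 1.4
ee_pos: [0.3258, -0.196, 0.2307]
eef_rot: [[0.093, 0.996, 0.001], [0.996, -0.093, -0.001], [-0.001, 0.001, -1.0]]
contact_force: [0.9, -0.3, -0.3]
width: 0.0851
t: 1.9
ee_pos: [0.3809, -0.0395, 0.2318]
eef_rot: [[0.093, 0.996, 0.004], [0.996, -0.093, -0.002], [-0.002, 0.004, -1.0]]
contact_force: [0.3, -0.7, 0.5]
width: 0.0855
t: 2.4
ee_pos: [0.4362, 0.1177, 0.2326]
eef_rot: [[0.093, 0.996, 0.006], [0.996, -0.093, -0.002], [-0.002, 0.007, -1.0]]
contact_force: [0.7, -0.1, -0.4]
width: 0.0852
```

```bash
python3 -m creep '[[[0,0.38,0.95,0,-0.1],[0,0.38,0.95,0,0],[0,0.38,0.95,0,0],[0,0.38,0.95,-0.3,0],[0,0.15,0.35,-0.4,0]]]'
python3 - <<'E'
from h import *
t=optics.snapshot('top'); crop(t,'a1.png',140,140,150,150,4); print(robot.get_obs()['ee_pos'])
E
```

```text
t: 2.9
ee_pos: [0.4883, 0.2504, 0.2124]
eef_rot: [[0.105, 0.994, 0.01], [0.994, -0.105, -0.001], [0.0, 0.01, -1.0]]
contact_force: [0.6, 0.4, -1.5]
width: 0.0853
[0.48778605 0.25054921 0.21010661]
```

View pics/a1.png

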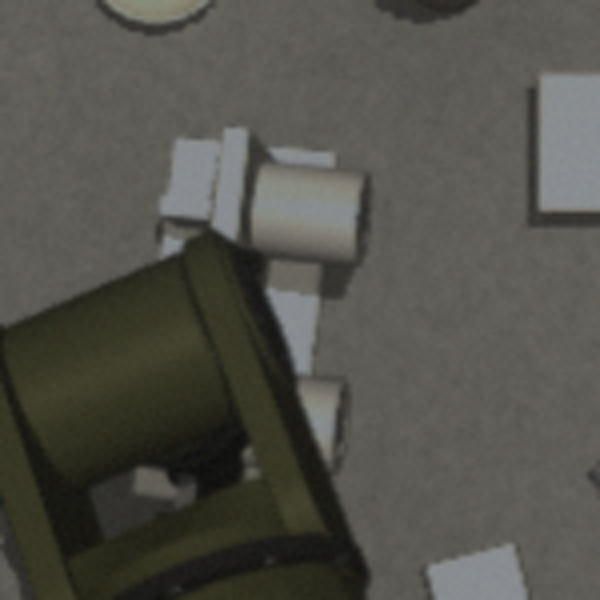

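```bash
python3 -m creep '[[[0,0.02,-0.15,-0.8,0],[0,0,0,-0.9,0],[0,0,0,-0.9,0],[0,0,0,-0.6,0]]]'
python3 - <<'E'
from h import *
t=optics.snapshot('scene'); crop(t,'a2.png',340,120,150,150,5); print(robot.get_obs()['ee_pos'])
E
```

```text
t: 3.35
ee_pos: [0.4888, 0.2459, 0.1134]
eef_rot: [[0.103, 0.995, 0.011], [0.995, -0.103, -0.001], [0.0, 0.011, -1.0]]
contact_force: [-0.1, 0.2, -0.1]
width: 0.0856
[0.48782385 0.24540824 0.11092996]
```

View pics/a2.png

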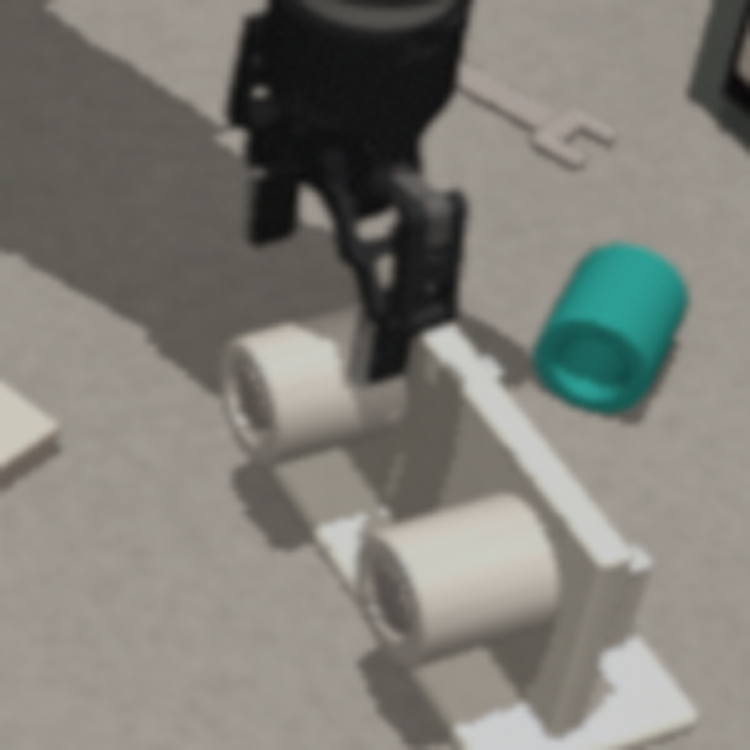

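Fingers straddle the near bushing, with the front finger visible at about (390,350) in the crop. Descending and closing gently.

```bash
python3 -m creep '[[[0,0,0,-0.6,0],[0,0,0,-0.6,0],[0,0,0,-0.2,0]]]' 25;  python3 -m creep '[[[0.3,0,0,0,0],[0.4,0,0,0,0],[0.5,0,0,0,0]]]' 25
```

```text
t: 3.7
ee_pos: [0.4883, 0.2446, 0.0697]
eef_rot: [[0.104, 0.995, 0.009], [0.995, -0.104, -0.002], [-0.001, 0.009, -1.0]]
contact_force: [0.5, 0.6, 0.6]
width: 0.0855
t: 4.0
ee_pos: [0.4889, 0.2445, 0.0718]
eef_rot: [[0.104, 0.994, 0.01], [0.995, -0.104, -0.001], [-0.0, 0.01, -1.0]]
contact_force: [-0.4, -0.9, -1.8]
width: 0.0538
```

```bash
python3 -m creep '[[[1,0,0,0,0],[1,0,0,0,0],[1,0,0,0,0]]]' 25
```

```text
t: 4.3
ee_pos: [0.4892, 0.2446, 0.073]
eef_rot: [[0.104, 0.994, 0.011], [0.995, -0.104, -0.001], [0.001, 0.011, -1.0]]
contact_force: [-0.9, 0.1, -2.2]
width: 0.0539
```

```bash
python3 -m creep '[[[0.2,0,0,0,0],[0.2,0,0.05,-0.2,0],[0.2,0,0.05,-0.2,0]]]' 25;  python3 -m creep '[[[0.5,0,0,-0.05,0],[1,0,0,0,0],[1,0,0,0,0],[1,0,0,0,0]]]' 25
```

```text
t: 4.6
ee_pos: [0.4899, 0.248, 0.0615]
eef_rot: [[0.104, 0.994, 0.013], [0.995, -0.104, 0.0], [0.002, 0.013, -1.0]]
contact_force: [0.3, 0.4, 0.8]
width: 0.0686
t: 5.0
ee_pos: [0.4896, 0.2481, 0.0592]
eef_rot: [[0.104, 0.995, 0.012], [0.995, -0.104, -0.0], [0.001, 0.012, -1.0]]
contact_force: [-1.0, -0.8, 1.3]
width: 0.0546
```

```bash
python3 -m creep '[[[1,0,0,0.03,0],[1,0,0,0,0]]]' 35;python3 -m creep '[[[1,0,0,0.03,0],[1,0,0,0,0]]]' 35
```

```text
t: 5.2
ee_pos: [0.4894, 0.248, 0.0596]
eef_rot: [[0.104, 0.995, 0.012], [0.995, -0.104, -0.001], [0.001, 0.012, -1.0]]
contact_force: [-0.4, -0.8, -3.6]
width: 0.0545
t: 5.4
ee_pos: [0.4891, 0.2479, 0.06]
eef_rot: [[0.104, 0.995, 0.011], [0.995, -0.104, -0.001], [0.0, 0.011, -1.0]]
contact_force: [-0.7, 0.4, -2.5]
width: 0.0539
```

Bushing weight (2.6 N) is now on the gripper. Drawing it along the arbor axis.

```bash
python3 -m creep '[[[1,-0.022,-0.2,0,0],[1,-0.033,-0.3,0,0]]]';python3 -m creep '[[[1,-0.033,-0.3,0,0],[1,-0.033,-0.3,0,0],[1,-0.033,-0.3,0,0]]]'
```

```text
t: 5.6
ee_pos: [0.4872, 0.2327, 0.0598]
eef_rot: [[0.103, 0.995, 0.011], [0.995, -0.103, -0.001], [0.0, 0.011, -1.0]]
contact_force: [-0.2, 0.4, -2.5]
width: 0.0542
t: 5.9
ee_pos: [0.4838, 0.2027, 0.0597]
eef_rot: [[0.103, 0.995, 0.01], [0.995, -0.103, -0.001], [-0.0, 0.01, -1.0]]
contact_force: [-0.4, 0.0, -2.5]
width: 0.054
```

Clean, with no side force. It has moved 45 mm, so I'll continue past the arbor end and then lift.

```bash
python3 -m creep '[[[1,-0.05,-0.5,0,0],[1,-0.05,-0.5,0,0],[1,-0.05,-0.5,0,0],[1,0,-0.5,0.6,0],[1,0,-0.5,0.9,0]]]'
python3 - <<'E'
from h import *
t=optics.snapshot('scene'); crop(t,'a3.png',300,100,190,150,4); print(robot.get_obs()['ee_pos'])
E
```

```text
t: 6.4
ee_pos: [0.4763, 0.1203, 0.1028]
eef_rot: [[0.104, 0.995, 0.004], [0.995, -0.104, -0.003], [-0.002, 0.004, -1.0]]
contact_force: [0.5, -0.3, -2.3]
width: 0.0542
[0.47821334 0.11902132 0.10741003]
```

View pics/a3.png

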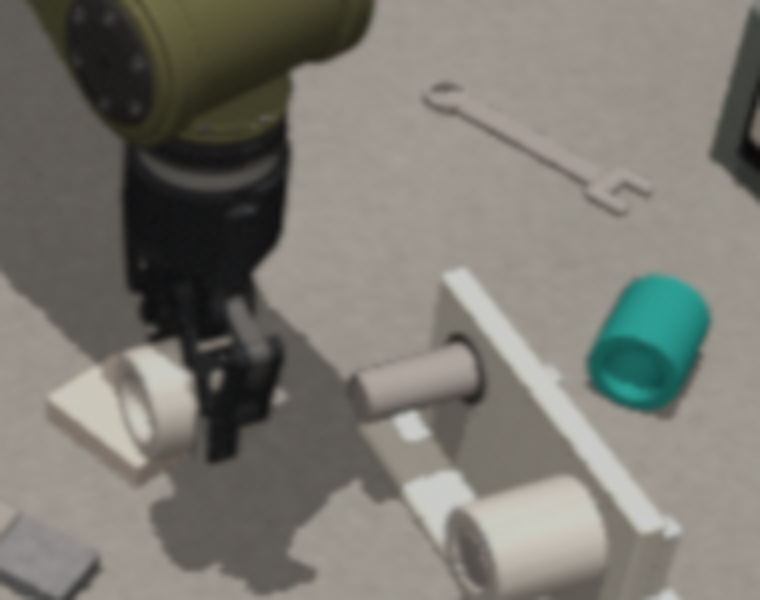

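Near arbor is empty and the bushing is held level at about (160,400) in the crop, while the far bushing is undisturbed. I'll move to just in front of the taper tip, with the TCP target at about (0.531, −0.146, 0.118).

```bash
python3 -m creep '[[[1,0.18,-0.9,0.1,-0.1],[1,0.18,-0.9,0.05,-0.1],[1,0.18,-0.9,0.05,-0.1],[1,0.18,-0.9,0,-0.1],[1,0.18,-0.9,0,-0.1]]]'
```

```text
t: 6.95
ee_pos: [0.5048, -0.0228, 0.1153]
eef_rot: [[0.175, 0.984, 0.015], [0.985, -0.175, -0.003], [0.0, 0.015, -1.0]]
contact_force: [-0.7, 0.2, -2.4]
width: 0.054
```

```bash
python3 -m creep '[[[1,0.18,-0.8,0,0],[1,0.18,-0.7,0,0],[1,0.18,-0.6,0,0],[1,0.18,-0.4,0,0]]]'; python3 -c "
from station import robot
o=robot.get_obs();print(o['t'],o['ee_pos'],o['eef_rot'][:,1])"
```

```text
t: 7.35
ee_pos: [0.5252, -0.1055, 0.1147]
eef_rot: [[0.179, 0.984, 0.015], [0.984, -0.179, -0.003], [-0.0, 0.015, -1.0]]
contact_force: [1.0, 1.0, -3.1]
width: 0.0541
7.35 [ 0.52521642 -0.10551215  0.1146873 ] [ 0.98370799 -0.17911661  0.01535695]
```

Run:
```python
from h import *
s=optics.snapshot('scene');t=optics.snapshot('top'); crop(s,'a4s.png',120,210,200,150,4);crop(t,'a4t.png',330,150,170,130,4)
```

```text
(no output)
```

View pics/a4s.png

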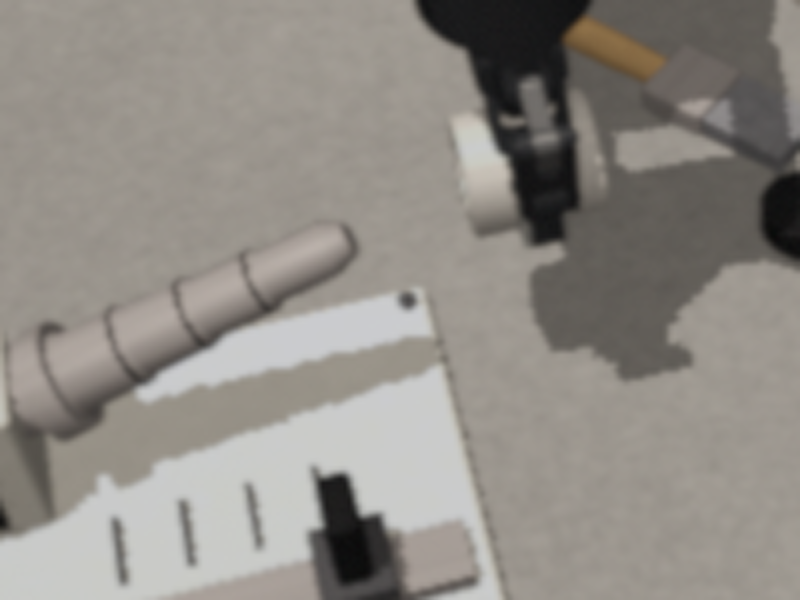

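View pics/a4t.png

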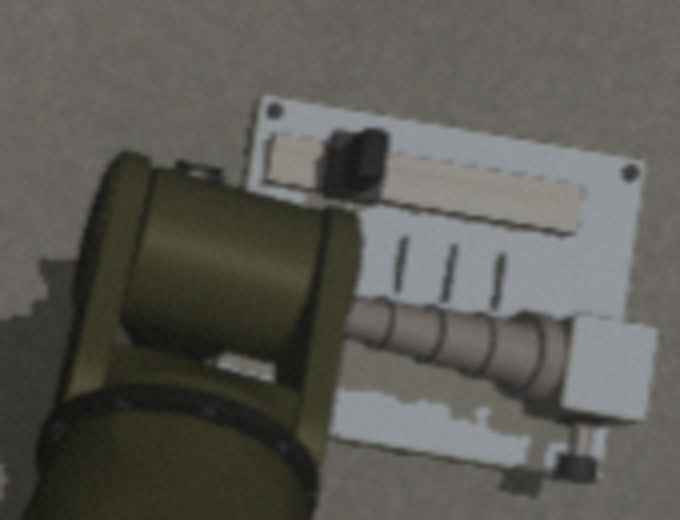

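```bash
cat > ovb.py <<'E'
from ov import *
def run(name,off=.023,tilt=0,cam='scene',box=(120,210,200,150,4),dy=0):
    s=optics.snapshot(cam); o=robot.get_obs(); p=np.array(o['ee_pos']); R=np.array(o['eef_rot'])
    a=np.arctan2(R[1,1],R[0,1]); 
    c,s_=np.cos(np.radians(tilt)),np.sin(np.radians(tilt)); cs=[]
    for y in(-.03,.03):
        P=circ(y+dy,.028); P=np.c_[P[:,0],P[:,1]*c-P[:,2]*s_,P[:,1]*s_+P[:,2]*c+off+p[2]]
        cs.append((frame(p[0],p[1],a)(P),(0,0,255)))
    cs+=gaugec(np.load('g.npy')); draw(s,cs,*box,name); print(p,np.degrees(a),o['t'])
E
python3 -c "
from ovb import *; run('a5.png')"
```

```text
[ 0.52530752 -0.10427414  0.1146125 ] -10.320561479733001 7.5
```

View pics/a5.png

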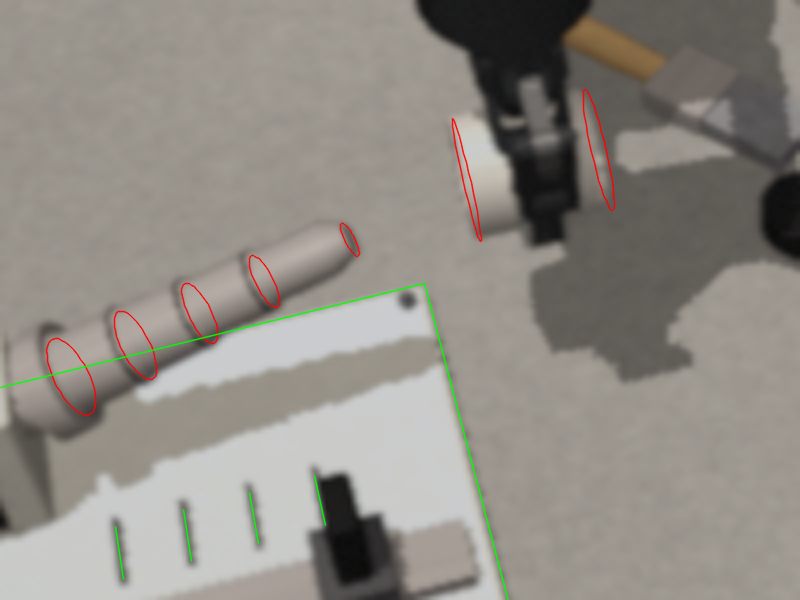

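```bash
python3 -m creep '[[[1,0.07,-0.5,0.02,0.03],[1,0.07,-0.5,0.03,0.03],[1,0.05,-0.42,0.02,0]]]'; python3 -m creep '[[[1,-0.053,-0.31,-0.114,0],[1,-0.053,-0.31,-0.114,0]]]'; python3 -c "
from ovb import *; run('a6.png')"
```

```text
t: 7.8
ee_pos: [0.5306, -0.1456, 0.1165]
eef_rot: [[0.167, 0.986, 0.014], [0.986, -0.167, -0.002], [0.001, 0.014, -1.0]]
contact_force: [-0.1, 0.2, -2.1]
width: 0.054
t: 8.0
ee_pos: [0.5275, -0.1656, 0.1096]
eef_rot: [[0.167, 0.986, 0.015], [0.986, -0.167, -0.002], [0.001, 0.015, -1.0]]
contact_force: [0.0, 0.3, -2.2]
width: 0.0542
[ 0.52709341 -0.16676761  0.10902155] -9.65621181866569 8.05
```

View pics/a6.png

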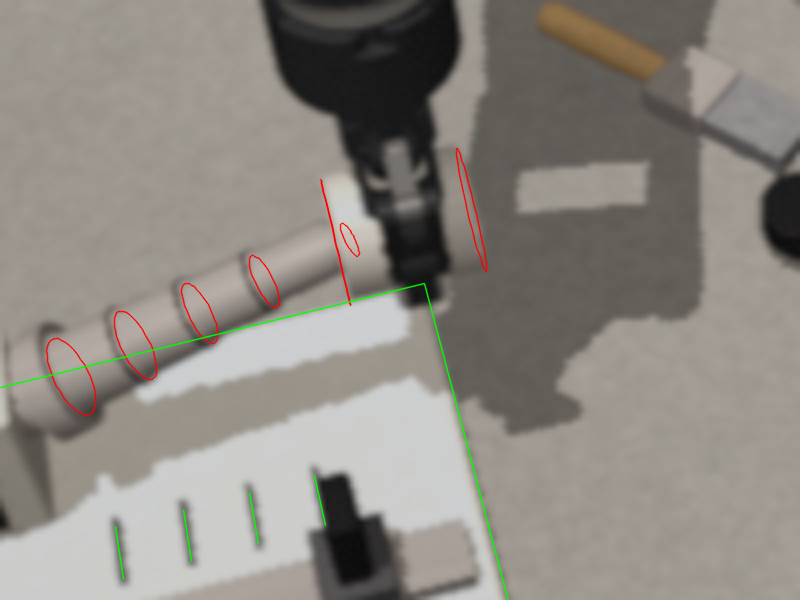

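The nose has entered the bore by about 6 mm with no contact. Continuing down the slope with force checks.

```bash
python3 -m creep '[[[1,-0.053,-0.31,-0.1,0]]]'; python3 -m creep '[[[1,-0.053,-0.31,-0.1,0]]]'
```

```text
t: 8.15
ee_pos: [0.5254, -0.1761, 0.1059]
eef_rot: [[0.167, 0.986, 0.014], [0.986, -0.167, -0.002], [0.001, 0.014, -1.0]]
contact_force: [0.3, 0.6, -3.3]
width: 0.0543
t: 8.25
ee_pos: [0.5236, -0.186, 0.1025]
eef_rot: [[0.167, 0.986, 0.014], [0.986, -0.167, -0.002], [0.001, 0.014, -1.0]]
contact_force: [0.8, 0.4, -2.3]
width: 0.0541
```

```bash
python3 -m creep '[[[1,-0.035,-0.2,0,0]]]' 20; python3 -m creep '[[[1,-0.035,-0.2,0,0]]]'
```

```text
t: 8.35
ee_pos: [0.5221, -0.1927, 0.1019]
eef_rot: [[0.168, 0.986, 0.013], [0.986, -0.168, -0.001], [0.001, 0.013, -1.0]]
contact_force: [2.3, 7.7, -2.9]
width: 0.0541
t: 8.45
ee_pos: [0.5209, -0.1983, 0.1014]
eef_rot: [[0.168, 0.986, 0.013], [0.986, -0.168, 0.001], [0.003, 0.012, -1.0]]
contact_force: [4.5, 5.3, -7.7]
width: 0.0539
```

```bash
python3 -c "
from ovb import *; run('a7.png',tilt=10)"
```

```text
[ 0.52078807 -0.19937101  0.10128665] -9.661002111561075 8.5
```

View pics/a7.png

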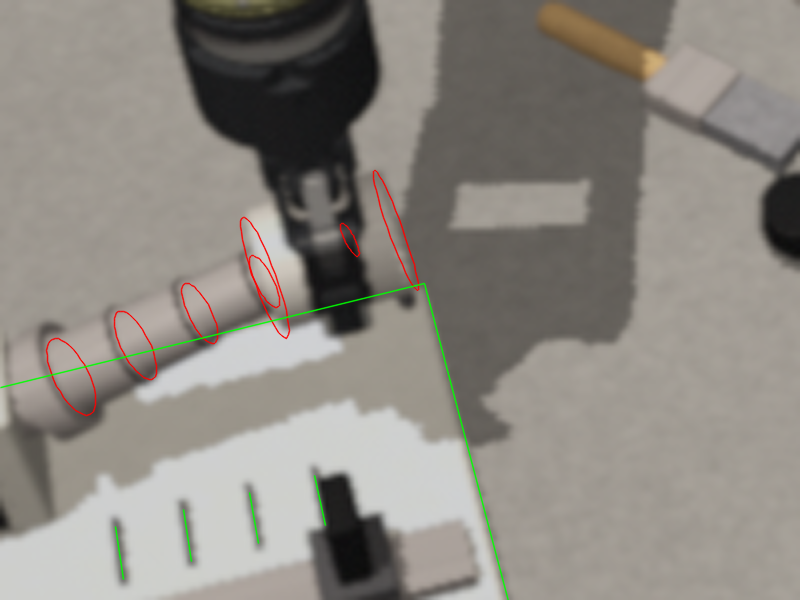

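```bash
python3 -m creep '[[[1,0.02,-0.2,0,0]]]' 20; python3 -m creep '[[[1,-0.01,-0.2,-0.03,0]]]'
```

```text
t: 8.6
ee_pos: [0.5212, -0.2048, 0.1007]
eef_rot: [[0.168, 0.986, 0.012], [0.986, -0.168, 0.001], [0.003, 0.011, -1.0]]
contact_force: [1.8, 5.6, -7.2]
width: 0.054
t: 8.7
ee_pos: [0.5207, -0.2102, 0.0993]
eef_rot: [[0.167, 0.986, 0.011], [0.986, -0.167, 0.003], [0.005, 0.01, -1.0]]
contact_force: [2.2, 7.0, -3.5]
width: 0.054
```

```bash
python3 -m creep '[[[0.3,0,0,0,0],[0.3,0,0,0,0],[0.25,0,0,0,0]]]' 20; python3 -c "
from ovb import *; run('a8.png',tilt=20)"
```

```text
t: 9.0
ee_pos: [0.5211, -0.211, 0.1001]
eef_rot: [[0.168, 0.986, 0.012], [0.986, -0.168, 0.002], [0.004, 0.012, -1.0]]
contact_force: [-0.6, 0.6, -0.1]
width: 0.0638
[ 0.52115434 -0.21094097  0.10017168] -9.654807532616369 9.05
```

View pics/a8.png

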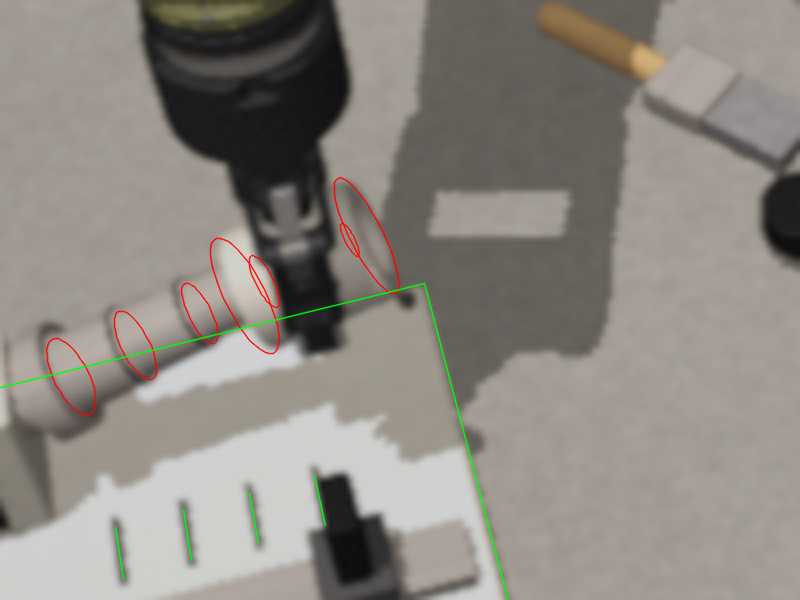

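Released, the bushing settled at about 20° on the taper, with its lower end at about (245,295) in the crop. I'll regrip, then measure the vertical play to keep the bore concentric. A hanging bore could otherwise catch on a step falsely.

```bash
python3 -m creep '[[[0.5,0,0,0,0],[1,0,0,0,0],[1,0,0,0,0]]]' 20;  python3 -m creep '[[[1,0,0,0.04,0],[1,0,0,0,0]]]'
```

```text
t: 9.35
ee_pos: [0.5213, -0.2109, 0.1006]
eef_rot: [[0.167, 0.986, 0.013], [0.986, -0.167, 0.001], [0.003, 0.013, -1.0]]
contact_force: [0.7, 0.1, -2.4]
width: 0.054
t: 9.55
ee_pos: [0.5211, -0.2108, 0.1016]
eef_rot: [[0.167, 0.986, 0.012], [0.986, -0.167, 0.001], [0.003, 0.012, -1.0]]
contact_force: [-0.0, 0.8, -2.6]
width: 0.0542
```

```bash
for i in 1 2; do python3 -m creep '[[[1,0,0,0.04,0],[1,0,0,0,0]]]' | grep -E "ee_pos|force"; done
```

```text
ee_pos: [0.521, -0.2106, 0.1027]
contact_force: [-0.1, -0.4, -2.1]
ee_pos: [0.521, -0.2106, 0.104]
contact_force: [-0.6, -0.1, -2.4]
```

```bash
for i in 1 2; do python3 -m creep '[[[1,0,0,0.04,0],[1,0,0,0,0]]]' | grep -E "ee_pos|force"; done
```

```text
ee_pos: [0.5209, -0.2106, 0.1053]
contact_force: [-0.3, -0.1, -1.6]
ee_pos: [0.5209, -0.2106, 0.1066]
contact_force: [0.4, 0.7, -1.9]
```

```bash
python3 -m creep '[[[1,0,0,0.04,0],[1,0,0,0,0]]]' | grep -E "ee_pos|force";  python3 -c "
from ovb import *; run('a9.png',tilt=20,off=.0205)"
```

```text
ee_pos: [0.5207, -0.2103, 0.1072]
contact_force: [1.5, 0.4, -4.0]
[ 0.52072366 -0.21031859  0.10718201] -9.62704761003789 10.6
```

View pics/a9.png

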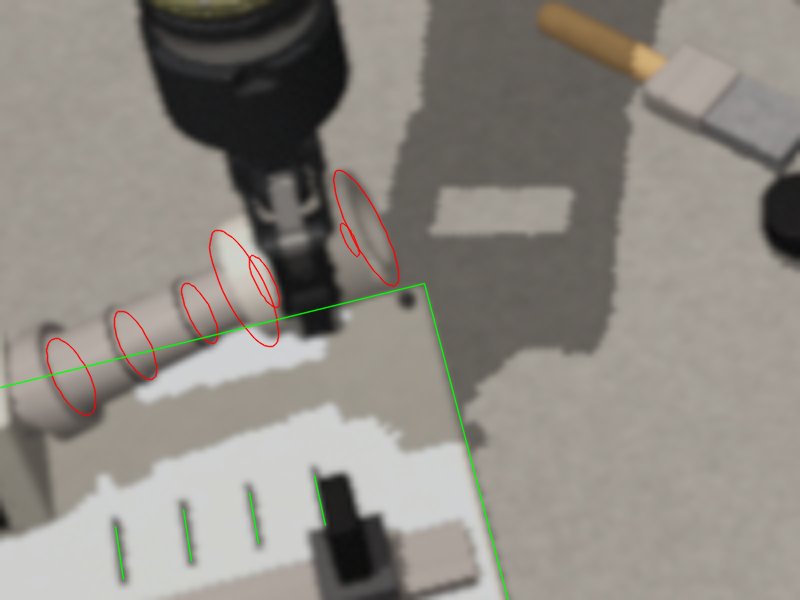

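Run:
```python
import cv2,numpy as np
a=cv2.imread('pics/a8.png');b=cv2.imread('pics/a9.png')
f=lambda i:cv2.resize(i[150:370,180:420],None,fx=1.65,fy=1.65)
cv2.imwrite('pics/cmp.png',np.hstack([f(a),f(b)]))
```

```text
(no output)
```

View pics/cmp.png

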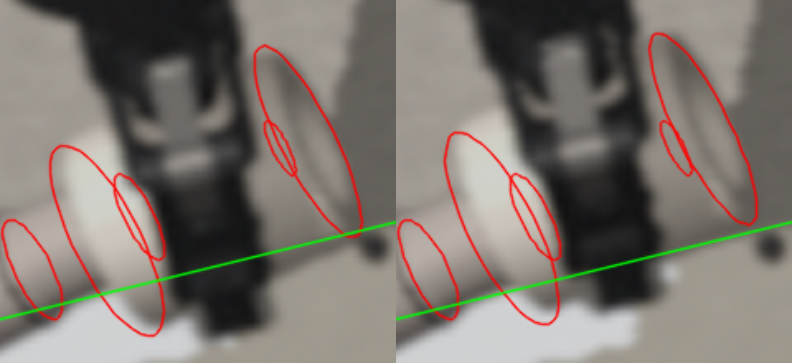

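The vertical play is about 6.5 mm, so this bushing has the 35 bore and should pass the y = 64 step. I'll centre it vertically and slide down the axis.

```bash
python3 -m creep '[[[1,0,0,-0.11,0],[1,-0.032,-0.185,-0.068,0]]]' | grep -E "ee_pos|force";python3 -m creep '[[[1,-0.032,-0.185,-0.068,0]]]' | grep -E "ee_pos|force"
```

```text
ee_pos: [0.52, -0.2158, 0.102]
contact_force: [1.1, 0.2, -1.9]
ee_pos: [0.519, -0.2219, 0.0999]
contact_force: [-0.5, -0.5, -1.2]
```

```bash
for i in 1 2; do python3 -m creep '[[[1,-0.025,-0.15,-0.06,0]]]' | grep -E "ee_pos|force"; done
```

```text
ee_pos: [0.5181, -0.227, 0.0979]
contact_force: [0.3, -0.2, -2.8]
ee_pos: [0.5173, -0.2322, 0.0959]
contact_force: [-0.3, -0.3, -1.3]
```

```bash
for i in 1 2; do python3 -m creep '[[[1,-0.025,-0.15,-0.06,0]]]' | grep -E "ee_pos|force"; done
```

```text
ee_pos: [0.5164, -0.2373, 0.094]
contact_force: [0.3, -0.3, -1.2]
ee_pos: [0.5155, -0.2423, 0.092]
contact_force: [-0.8, 0.4, -2.1]
```

```bash
for i in 1 2; do python3 -m creep '[[[1,-0.025,-0.15,-0.06,0]]]' | grep -E "ee_pos|force"; done;  python3 -m creep '[[[1,-0.02,-0.1,-0.037,0]]]' | grep -E "ee_pos|force"
```

```text
ee_pos: [0.5147, -0.2473, 0.09]
contact_force: [0.4, 0.4, -2.3]
ee_pos: [0.514, -0.2522, 0.0883]
contact_force: [-1.0, 1.1, 4.0]
ee_pos: [0.5135, -0.2558, 0.0874]
contact_force: [-0.1, 0.9, 1.0]
```

```bash
for i in 1 2 3; do python3 -m creep '[[[1,-0.012,-0.07,-0.018,0]]]' | grep -E "ee_pos|force"; done
```

```text
ee_pos: [0.5131, -0.2582, 0.0868]
contact_force: [-0.1, -0.6, -1.7]
ee_pos: [0.5126, -0.2601, 0.0861]
contact_force: [1.0, 8.2, -0.3]
ee_pos: [0.5122, -0.2613, 0.0855]
contact_force: [-0.2, 12.8, 6.0]
```

It stopped at about the expected place, with axial force rising to about 13 N. Checking by picture before letting go.

```bash
python3 -c "
from ovb import *; run('b1.png',tilt=20,off=.0215,box=(60,220,200,150,4))
from station import robot; print(robot.get_obs()['contact_force'])"
```

```text
[ 0.51215336 -0.26146417  0.08544087] -9.658088352806532 11.95
[-0.29349565  6.36100184  1.73178323]
```

View pics/b1.png

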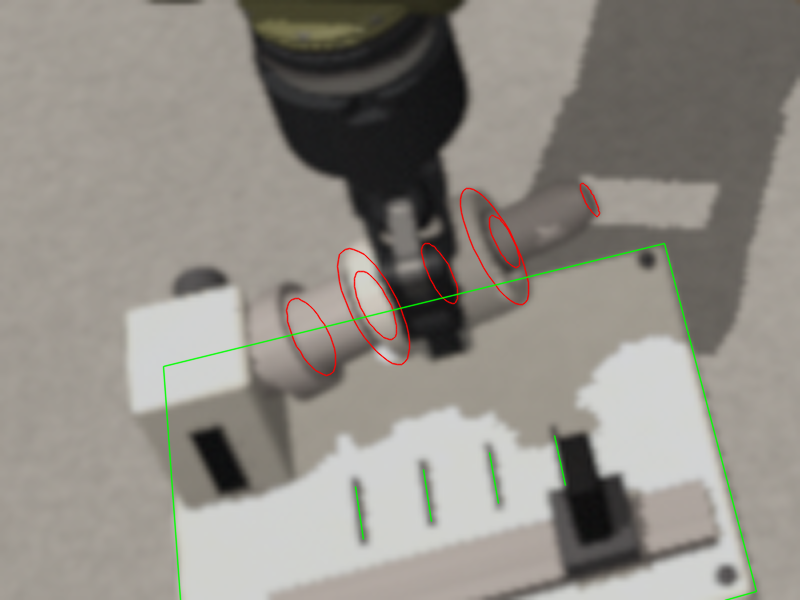

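```bash
python3 -m creep '[[[0.6,0,0,0,0],[0,0,0,0,0],[0,0,0,0,0]]]' | grep -E "ee_pos|force|width";python3 -m creep '[[[0,0,0,0,0],[0,0,0,0.5,0],[0,0,0,0.9,0],[0,0,0,0.9,0],[0,0,0.3,0.9,0]]]'
```

```text
ee_pos: [0.5123, -0.2615, 0.0856]
contact_force: [0.7, -0.2, 0.3]
width: 0.0806
t: 12.75
ee_pos: [0.5108, -0.2525, 0.1844]
eef_rot: [[0.168, 0.986, 0.008], [0.986, -0.168, 0.005], [0.007, 0.007, -1.0]]
contact_force: [-0.6, 0.2, -0.6]
width: 0.0854
```

Run:
```python
from h import *
s=optics.snapshot('scene');t=optics.snapshot('top')
crop(s,'c1s.png',60,230,180,140,4);crop(t,'c1t.png',375,165,130,110,5)
print(robot.get_obs()['qpos'])
```

```text
[-0.52534887  0.37835452  1.52088608  0.00942603  1.23171059 -0.36074857]
```

View pics/c1s.png

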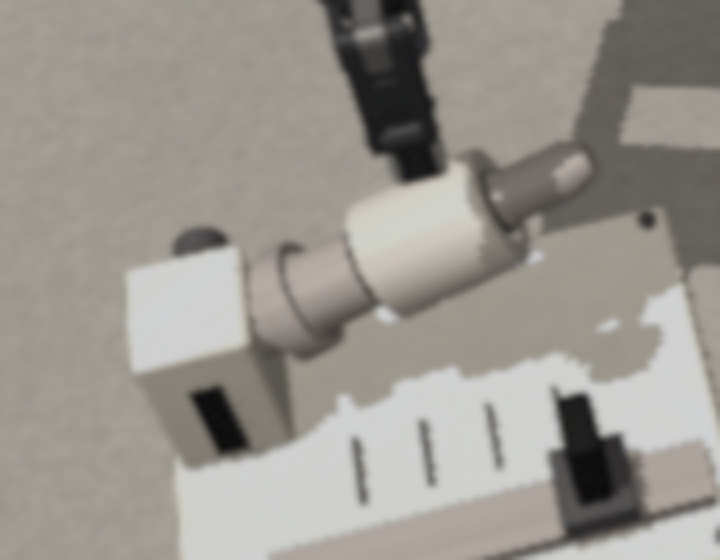

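View pics/c1t.png

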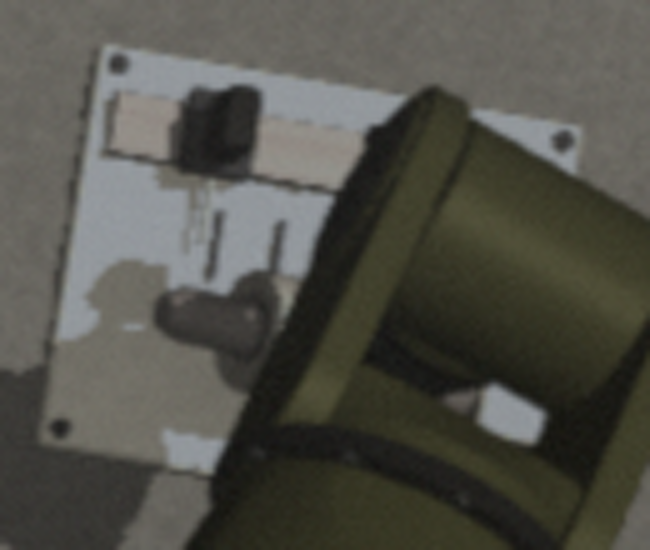

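Run:
```python
from h import *
s=optics.snapshot('scene');t=optics.snapshot('top')
g=np.load('g.npy');a=g[2];R=np.array([[np.cos(a),-np.sin(a)],[np.sin(a),np.cos(a)]])
pt=(np.array([244,122])+.5)/5-.5+[375,165]
ps=(np.array([574,398])+.5)/4-.5+[60,230]
for w in (onz(t,pt,.0875),onz(s,ps,.0875),tri(t,pt,s,ps)[0]): print(w,R.T@(w[:2]-g[:2]))
print(tri(t,pt,s,ps)[1])
fg=frame(*g[:3])
from ov import draw
for y in(.095,):
  P=[[.1+i*.015,y+j*.008,.0875] for i,j in((1,1),(1,-1),(-1,-1),(-1,1),(1,1))]
  B=[[.1+i*.015,y+j*.008,.044] for i,j in((1,1),(1,-1),(-1,-1),(-1,1),(1,1))]
  C=[(fg(P),(0,0,255)),(fg(B),(0,255,255))]
  draw(t,C,400,160,50,50,8,'c2t.png');draw(s,C,180,310,50,60,8,'c2s.png')
x,y=cv2.imread('pics/c2t.png'),cv2.imread('pics/c2s.png'); x=cv2.copyMakeBorder(x,0,80,0,0,cv2.BORDER_CONSTANT)
cv2.imwrite('pics/c2.png',np.hstack([x,y]))
```

```text
[ 0.61421614 -0.23739057  0.0875    ] [0.09737291 0.09882121]
[ 0.60569527 -0.23394442  0.0875    ] [0.08838938 0.10076473]
[ 0.61257485 -0.23499617  0.09791912] [0.09534756 0.10090085]
0.00036409324481122615
```

View pics/c2.png

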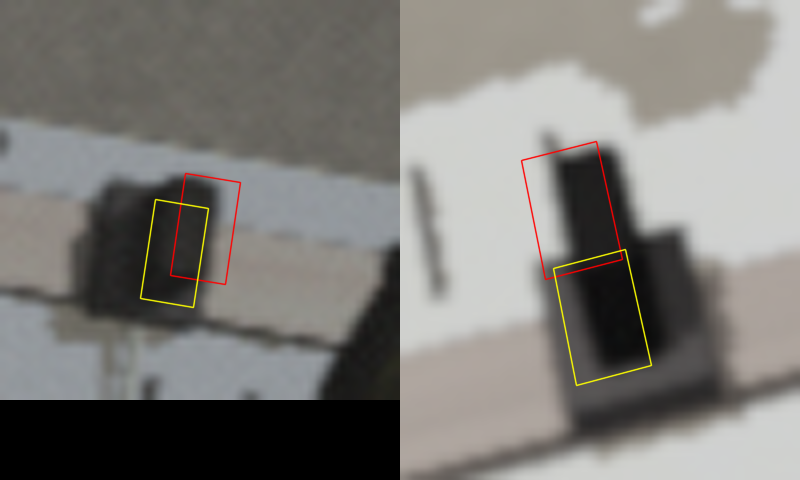

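Bushing stands free, lower end at the y = 32 shoulder (about (350,240) in the crop), so the mark is 0.0301. The pointer fin is near gauge y ≈ 0.102, world ≈ (0.617, −0.235). I'll turn 90° and go over it.

```bash
python3 -m creep '[[[0,0.35,0.05,0.1,-1],[0,0.35,0.05,0,-1],[0,0.35,0.05,0,-1],[0,0.35,0.05,0,-1],[0,0.35,0.05,0,-1]]]'|head -3;python3 -m creep '[[[0,0.35,0.05,0,-1],[0,0.35,0.05,0,-1],[0,0.35,0.05,0,-1],[0,0.35,0.05,0,-1],[0,0.2,0.05,0,-1]]]';python3 -m creep '[[[0,0.1,0.05,0,-1],[0,0,0,0,-0.3],[0,0,0,0,0]]]'
```

```text
t: 13.45
ee_pos: [0.5627, -0.2448, 0.1825]
eef_rot: [[0.778, 0.628, 0.004], [0.628, -0.778, 0.003], [0.005, 0.0, -1.0]]
t: 13.95
ee_pos: [0.6109, -0.2372, 0.1765]
eef_rot: [[0.999, -0.05, -0.003], [-0.049, -0.999, 0.006], [-0.003, -0.006, -1.0]]
contact_force: [-0.4, 1.1, -0.2]
width: 0.0856
t: 14.25
ee_pos: [0.6135, -0.2354, 0.1724]
eef_rot: [[0.971, -0.241, -0.007], [-0.241, -0.971, 0.009], [-0.009, -0.007, -1.0]]
contact_force: [0.0, 0.4, -0.8]
width: 0.0855
```

```bash
python3 -m creep '[[[0,0.1,0.02,-0.4,0.52],[0,0.02,0,-0.9,0],[0,0,0,-0.8,0]]]'
python3 - <<'E'
from h import *
s=optics.snapshot('scene'); crop(s,'c3.png',130,260,150,120,5); print(robot.get_obs()['ee_pos'])
E
```

```text
t: 14.55
ee_pos: [0.6175, -0.2357, 0.1093]
eef_rot: [[0.987, -0.162, -0.005], [-0.162, -0.987, 0.007], [-0.006, -0.006, -1.0]]
contact_force: [0.7, -0.1, 0.3]
width: 0.0851
[ 0.61599805 -0.235075    0.10484652]
```

View pics/c3.png

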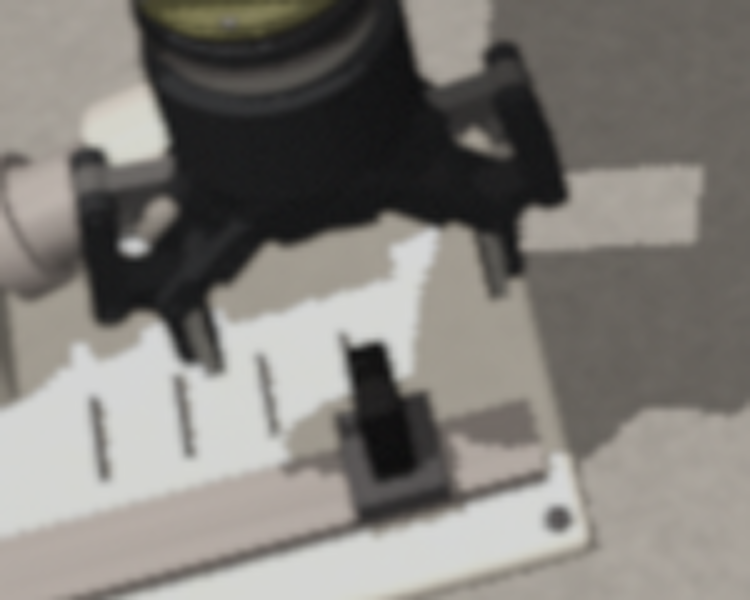

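```bash
python3 -m creep '[[[0,0.04,0,-0.7,-0.05],[0,0,0,-0.7,0],[0,0,0,-0.2,0]]]' 25|head -2; python3 -m creep '[[[0.6,0,0,0,0],[0.8,0,0,0,0],[1,0,0,0,0],[1,0,0,0,0]]]'
```

```text
t: 14.9
ee_pos: [0.6164, -0.2353, 0.055]
t: 15.3
ee_pos: [0.617, -0.2359, 0.0577]
eef_rot: [[0.986, -0.164, -0.011], [-0.164, -0.986, 0.009], [-0.012, -0.007, -1.0]]
contact_force: [0.5, 0.5, 0.5]
width: 0.0284
```

```bash
python3 -m creep '[[[1,0,0,-0.05,0],[1,0,0,0,0],[1,0,0,0,0]]]'; python3 -c "
from h import *
g=np.load('g.npy');p=robot.get_obs()['ee_pos'];a=g[2];R=np.array([[np.cos(a),-np.sin(a)],[np.sin(a),np.cos(a)]])
print(p,R.T@(p[:2]-g[:2]), frame(*g[:3])([[.1,.0301,0]]))"
```

```text
t: 15.6
ee_pos: [0.6173, -0.2361, 0.0575]
eef_rot: [[0.986, -0.165, -0.01], [-0.164, -0.986, 0.009], [-0.011, -0.007, -1.0]]
contact_force: [1.9, 0.3, -2.8]
width: 0.0158
[ 0.61728758 -0.23607302  0.05748681] [0.10017487 0.10064295] [[ 0.60509269 -0.30555411  0.        ]]
```

Fin gripped at gauge (0.100, 0.101) with width 15.8 mm, so it's consistent. Sliding it −70 mm along the rail.

```bash
python3 -m creep '[[[1,-0.03,-0.16,0,0],[1,-0.057,-0.328,0,0],[1,-0.057,-0.328,0,0]]]';python3 -m creep '[[[1,-0.057,-0.328,0,0],[1,-0.057,-0.328,0,0],[1,-0.057,-0.328,0,0],[1,-0.057,-0.328,0,0]]]'
```

```text
t: 15.9
ee_pos: [0.6129, -0.2606, 0.0575]
eef_rot: [[0.987, -0.163, -0.01], [-0.163, -0.987, 0.009], [-0.011, -0.008, -1.0]]
contact_force: [-0.9, 2.2, -1.2]
width: 0.0156
t: 16.3
ee_pos: [0.6051, -0.3046, 0.0575]
eef_rot: [[0.986, -0.164, -0.01], [-0.164, -0.986, 0.009], [-0.011, -0.008, -1.0]]
contact_force: [-0.2, 3.4, 0.1]
width: 0.0154
```

```bash
python3 -m creep '[[[1,-0.005,-0.035,0,0],[1,0,0,0,0]]]'
python3 - <<'E'
from h import *
from ov import draw
s=optics.snapshot('scene'); fg=frame(*np.load('g.npy')[:3]); C=[]
for y in (.0301,):
  for z in(.0875,.0415): C.append((fg([[.1+i*.015,y+j*.008,z] for i,j in((1,1),(1,-1),(-1,-1),(-1,1),(1,1))]),(0,0,255)))
  C.append((fg([[.03,y,.016],[.12,y,.016]]),(0,255,0)))
draw(s,C,110,280,100,100,7,'c4.png'); print(robot.get_obs()['ee_pos'])
E
```

```text
t: 16.5
ee_pos: [0.6046, -0.3076, 0.0575]
eef_rot: [[0.986, -0.166, -0.009], [-0.166, -0.986, 0.009], [-0.011, -0.007, -1.0]]
contact_force: [0.6, 3.0, -0.9]
width: 0.0154
[ 0.60460944 -0.30757869  0.05748366]
```

View pics/c4.png

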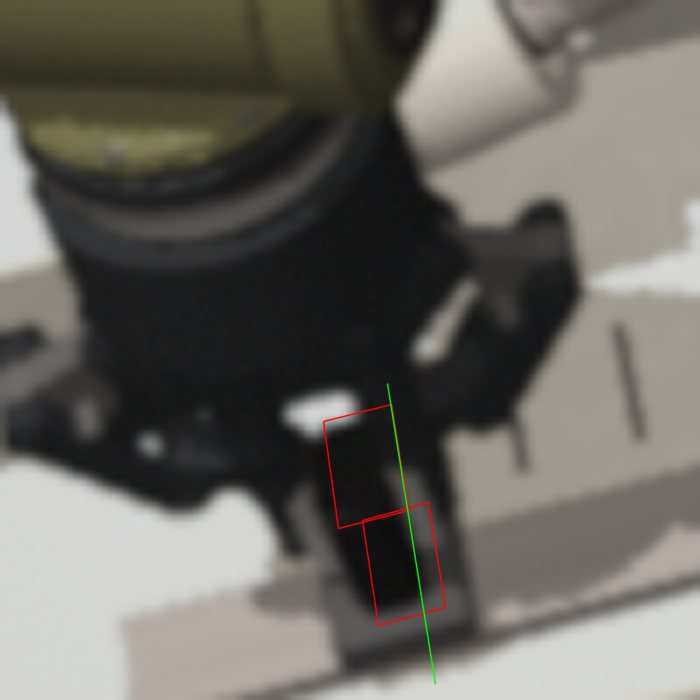

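```bash
python3 -m creep '[[[1,0.012,0.07,0,0],[1,0,0,0,0]]]'; python3 -m creep '[[[0.5,0,0,0,0],[0,0,0,0,0],[0,0,0,0,0],[0,0,0,0.8,0],[0,0,0,1,0]]]' | head -3;python3 -m creep '[[[0,0,0.3,1,0],[0,-0.5,0.9,1,0],[0,-0.9,0.9,0.5,0],[0,-0.9,0.9,0,0],[0,-0.9,0.9,0,0]]]' | head -3
```

```text
t: 16.75
ee_pos: [0.605, -0.3055, 0.0575]
eef_rot: [[0.986, -0.166, -0.009], [-0.166, -0.986, 0.008], [-0.011, -0.006, -1.0]]
contact_force: [0.5, 1.4, -0.2]
width: 0.0154
t: 17.25
ee_pos: [0.6037, -0.3034, 0.1086]
eef_rot: [[0.986, -0.164, -0.016], [-0.164, -0.986, 0.012], [-0.017, -0.009, -1.0]]
t: 17.75
ee_pos: [0.5068, -0.1851, 0.1901]
eef_rot: [[0.986, -0.165, -0.008], [-0.165, -0.986, 0.009], [-0.01, -0.008, -1.0]]
```

```bash
python3 -m creep '[[[0,-0.5,1,0.5,0],[0,-0.5,1,0.5,0],[0,-0.5,1,0,0],[0,-0.5,1,0,0],[0,-0.5,1,0,0]]]' | head -3
python3 - <<'E'
from h import *
from ov import draw
s=optics.snapshot('scene'); t=optics.snapshot('top');fg=frame(*np.load('g.npy')[:3]); C=[]
for y in (.0301,):
  for z in(.0875,.0415): C.append((fg([[.1+i*.015,y+j*.008,z] for i,j in((1,1),(1,-1),(-1,-1),(-1,1),(1,1))]),(0,0,255)))
  C.append((fg([[.03,y,.016],[.12,y,.016]]),(0,255,0)))
draw(s,C,100,290,110,85,7,'d1.png');draw(t,C,400,165,100,85,7,'d2.png')
crop(s,'d3.png',80,240,180,140,4)
E
```

```text
t: 18.25
ee_pos: [0.4267, -0.0295, 0.2227]
eef_rot: [[0.986, -0.166, -0.005], [-0.166, -0.986, 0.009], [-0.006, -0.008, -1.0]]
```

View pics/d1.png

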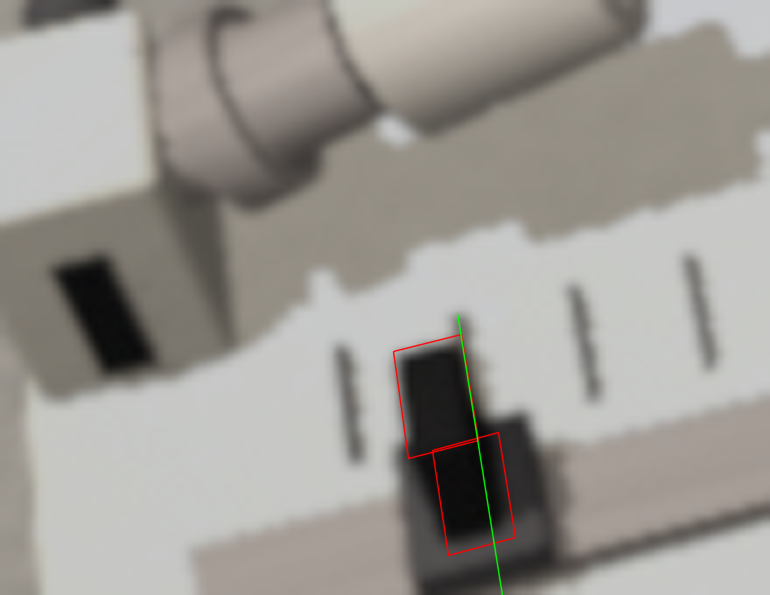

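View pics/d2.png

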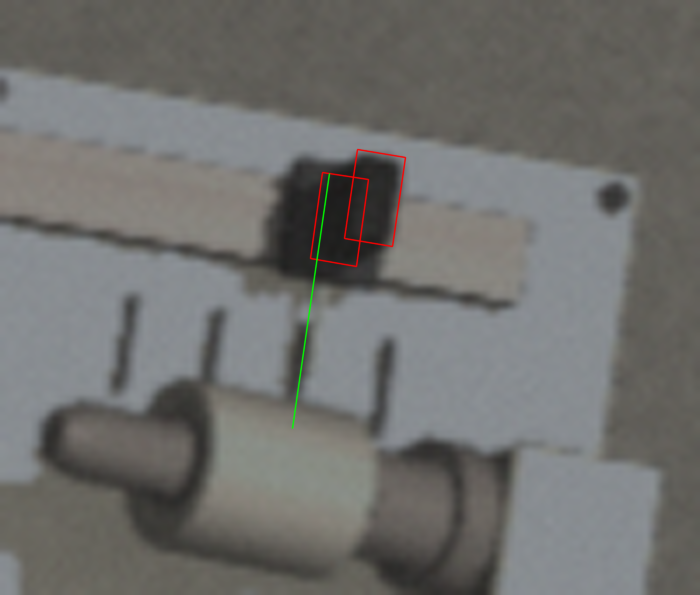

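View pics/d3.png

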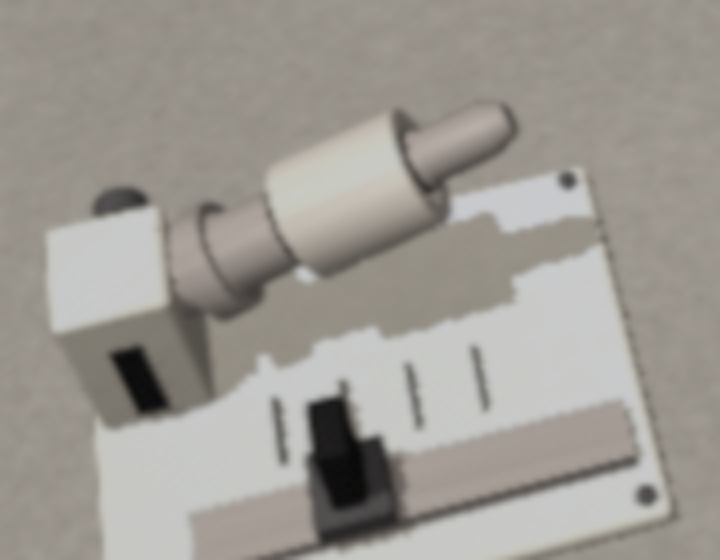

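Run:
```python
from h import *
from ov import *
s=optics.snapshot('scene'); t=optics.snapshot('top');fg=frame(*np.load('g.npy')[:3]); C=[]
for y in (.0335,.0935): C.append((fg(rot20(circ(y,.028)+[0,0,-.001])),(0,0,255)))
for y,r in((0,.0205),(.138,.008)): C.append((fg(rot20(circ(y,r))),(0,255,0)))
draw(s,C,100,260,110,85,7,'e1.png');draw(t,C,400,205,100,75,7,'e2.png')
cv2.imwrite('pics/e3.png',np.vstack([cv2.imread('pics/e1.png')[:, :700],cv2.imread('pics/e2.png')])[:,:][::1,::1])
a=cv2.imread('pics/e3.png');cv2.imwrite('pics/e3.png',cv2.resize(a,None,fx=.53,fy=.53,interpolation=cv2.INTER_AREA))
crop(t,'e4.png',150,150,120,120,4);print(robot.get_obs()['t'])
```

```text
18.45
```

View pics/e1.png

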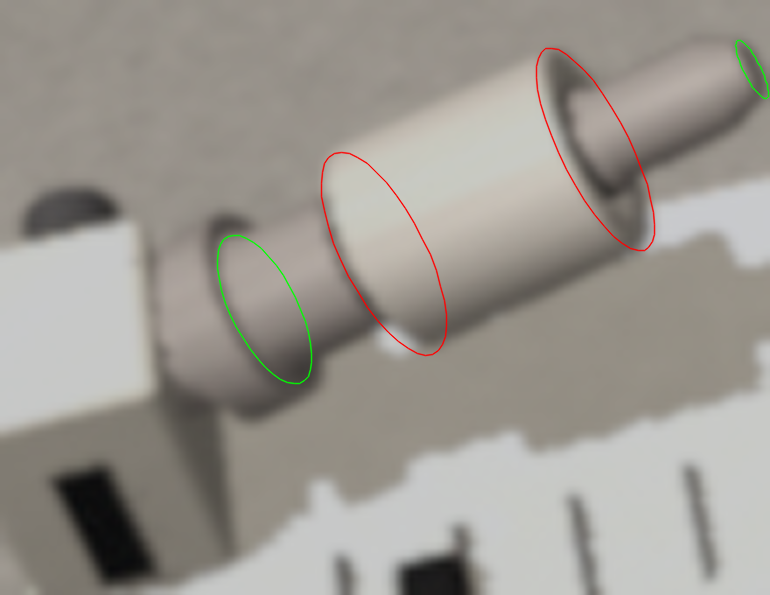

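View pics/e2.png

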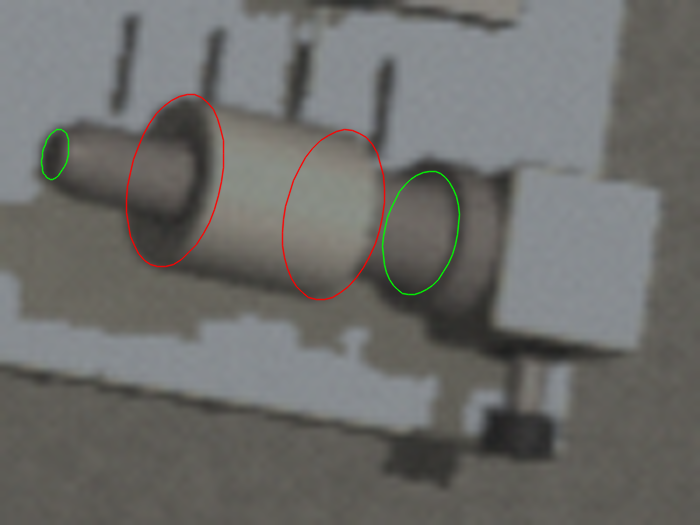

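View pics/e4.png

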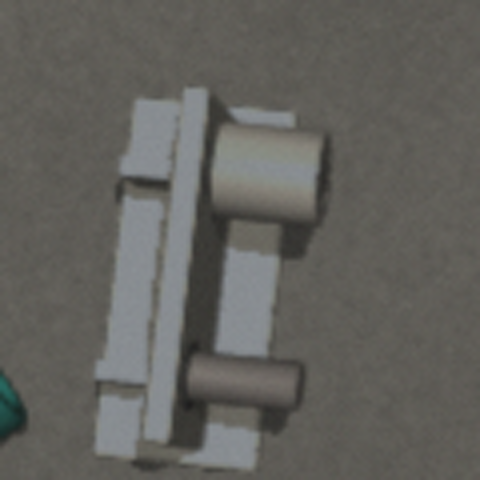

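Both views match the predicted rest position, with the lower end at taper y ≈ 33.5. The pointer sits on the 0.0301 mark, the far bushing is on its arbor, and the robot is clear. Handing in.

```bash
python3 -c "
from station import robot
print(robot.job_done()); o=robot.get_obs(); print(o['t'],o['contact_force'])"
```

```text
the job is handed in; nothing more can be done
None
the job is handed in; nothing more can be done
```

The job is handed in, at about 18.5 s of the 58 s allowed. No verdict was reported.

**What I did**
- **Drawing off:** I drew the near bushing straight off its arbor with no noticeable side force.
- **Fitting:** I entered the taper with the bushing level, let it settle to the 20° slope, regripped it and held it concentric. About 6.5 mm of vertical play showed it was the 35 bore.
- **Stop:** The bushing slid past the y = 64 step without resistance and stopped at the y = 32 step at about 13 N axial, where I let go.
- **Pointer:** I then gripped the fin, slid it from about 0.101 to 0.030, let go and backed away.

**Last checks**
- **Bushing and pointer:** In both camera views the bushing's lower end matches taper y ≈ 33.5 and the pointer matches the 0.0301 mark, each to about 1–2 mm. The robot's own reading for the pointer agreed.
- **Other bushing:** It is still on the far arbor, and the robot was clear of everything.

**What disagreed**
- **Calibration:** The scene camera showed a bias of about 1 px (2 mm) against the fitted taper, which is within the stated calibration.
- **Grip width:** The gripper read about 54 mm on the 56 mm tube throughout.
- **Overshoot:** The pointer overshot by about 2 mm once, and I corrected it before releasing.

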